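Wind a porcelain owl into the holding cradle

ROBOT

A 6-joint arm with a two-finger parallel gripper is mounted at the origin on the work surface. World frame = base frame: x ahead of the robot, y to its left, z up, the work surface at z = 0. Lengths are in m, angles in degrees, forces in N, time in s.
With the tool pointing down it reaches from about 0.325 to 0.85 m from the base axis. Payload 15.5 kg.
Tool frame: the origin (TCP) lies at the very end of the fingers, on their centre line; the grasp point (between the pads) lies arm.grip_depth behind it (arm.grip_depth is the distance from the TCP to the grasp point, in m); z points along the fingers, y is the line along which they close (so a half turn about z gives the same grasp; the last joint's range is limited). The gripper opens to 91 mm and grips with 3 to 60 N. Pads are 32 mm wide; open, the fingers measure 118 mm over their backs; the gripper's body (76 mm by 178 mm) begins 60 mm behind the grasp point.
Start: joints at [-70.216, 28.281, 77.091, -0, 74.628, -5.472], TCP at [0.267, -0.565, 0.214] pointing down, gripper open.
Joint ranges: [-166.48, 166.48], [-47.26, 123.95], [12.59, 153.08], [-70.14, 250.14], [6.76, 159.57], [-176.63, 176.63]. Speed limits (degrees/s): [108.29, 108.29, 147.25, 172.46, 172.46, 172.46].

INTERFACE

Orientations are given as a 3x3 rotation matrix whose columns are the frame's x, y, z axes.
In Python, from rig import arm gives the robot as it stands. Calls block until the motion is done:
- arm.move_to(position, orientation): joint-space move of the TCP to a pose.
- arm.move_l(position, orientation=None, feed=0.15): straight line of the TCP; orientation=None keeps the orientation; feed is the mean speed in m/s.
- arm.move_joints(angles): joint-space move.
- arm.grip(opening): finger opening in m; the grip force is fixed at half the most; returns when the fingers have stopped.
- arm.sleep(seconds).
- arm.solve_ik(position, orientation): joint angles nearest the present ones, or None.
- arm.snapshot(name): name is "scene" or "top"; returns the picture (384x512x3 uint8, red, green, blue); there is no depth.
- arm.get_calibration(name): a dict with "intrinsics" (3x3 intrinsics, pixels), "cam_to_world" (4x4, takes a point from camera to world coordinates). Camera axes: x right, y down, z forward; pixel columns grow to the right and rows downward; lengths in m; the calibration is good to about 2 mm. A picture is of the moment at which its call begins. get_calibration takes no time and is no camera call.
A pose or a line that the arm cannot do raises arm.Unreachable and nothing moves.
- arm.sign_off(): hands the job in; it is judged then, once.
Readings, each from a call of its own:
- arm.current_t(): time.
- arm.current_joint_positions(): joint angles.
- arm.current_dq(): joint speeds.
- arm.current_tau(): joint torques, N m.
- arm.current_ee_pos(): TCP position.
- arm.current_tool_rot(): TCP orientation.
- arm.current_force(): force on the tool from outside, world axes, zero at the start.
- arm.current_torque(): the same for the moment, N m.
- arm.current_width(): finger opening in m.
- arm.current_grasp_force(): force on a finger pad.
Only numpy, scipy, OpenCV 4.12 (cv2) and the standard library are available. Lean on these libraries where they do the work, as an engineer would, in place of code of your own. Each camera call takes 0.05 s, during which the arm holds its last target. There are 200 camera calls.

TASK

Stand the porcelain owl upright on the holding cradle's base plate, in the gap between the cork-faced V rest and the open sprung pad. Then turn the crank anticlockwise (seen from above), changing from one handle to the other where the column is in the way, until the pad has pushed the owl's foot right into the V and the pad's spring has given by about 8 mm, no more than 15. Set the porcelain down gently and leave the other things on the desk where they are.

Things in the scene. Friction and masses are not known exactly. Their poses are not given: they have to be found in the camera images.
- owl: white porcelain owl figurine, 96 mm tall, 0.3 kg, on a round brass foot 54 mm across and 14 mm high; its belly is 50 mm across at 34 mm height, its waist 40 mm across at 60 mm height (the best place to grip, from above), its head 44 mm across at 74 mm. Origin: centre of the foot's underside, z up. Starts on the desk, left or right of the cradle. Any yaw will do.
- cradle: cradle fixed to the desk: grey base plate 330 mm long (its x), 150 wide, 20 thick. Origin: centre of its underside; z up. Towards -x an aluminium V rest, cork faced (walls 32 mm above the plate, mouth 82 mm wide, open to +x); towards +x a gearbox with the crank on top; between them the carriage with the sprung pad, which winding moves towards -x.
- seat (a point): point on the base plate's top (20 mm above the desk) where the centre of the owl's foot comes to rest when pushed right into the V; axes as the cradle's. From here towards +x the plate is free up to the pad. The owl may be set down anywhere up to 30 mm from here towards +x and 15 mm sideways; the pad pushes it home.
- pad_face (a point): middle of the cork face of the sprung pad (56 mm wide, 26 mm high, its middle 17 mm above the plate), which looks towards the V (-x of the cradle). About 100 to 90 mm from the seat in the starts.
- pad (a joint): how far the sprung pad has been pushed back into its carriage, m: 0 when free, 0.022 at its stop. Spring 3 N preload plus 0.4 N per mm.
- carriage (a joint): travel of the carriage towards the V, m; 0.008 m per rad of crank. With the owl home in the V the pad touches its foot at 0.073.
- crank (a joint): crank angle, rad, grows anticlockwise seen from above; from 0 to 1.2 at the start; it keeps its place when let go. Takes about 0.1 N m to turn.
- crank_axis (a point): point on the crank's vertical axis, 105 mm above the desk, level with the middle of the handles.
- handle_a (a point): middle of one of two upright round black handles, 55 mm from the axis at the two ends of a steel bar. Each is 24 mm across, 50 mm tall (80 to 130 mm above the desk), spins freely on its pin. The bar's top is 78 mm above the desk. Crank angle 0: this handle lies towards +x of the cradle.
- handle_b (a point): middle of the other handle, just like handle_a, across the axis from it.
- column (a point): on the centre line of the fixed aluminium column, 94 mm from the crank's axis on the side away from the robot (cradle -y), 105 mm above the desk. Section 50 mm along the cradle's x by 30 along y (56 by 36 at its top), 240 mm tall. The handles pass it with 12 mm to spare; a gripper on a handle has room only while that handle is over 60 degrees round from the column.
- vase: bystander: white porcelain bud vase with a narrow neck, 110 mm tall, 56 mm across. Origin under its centre.
- cup: bystander: white porcelain mug, 60 mm tall, 76 mm across, with a handle. Origin under its centre.
- loupe: bystander: black eyepiece loupe standing on end, 38 mm across, 36 mm tall. Origin under its centre.
- cards: bystander: pad of cards 130 x 90 x 25 mm. Origin under its centre.
- trinkets: bystander: clear open box 110 x 90 x 50 mm with brass weights in it. Origin under its centre.
- jar: bystander: amber glass jar 75 mm tall, 56 mm across. Origin under its centre.
There are look-alikes about, which are no part of the job. What is shaped like the owl but green or red is not meant.

How it is judged:
By the outcome, as a careful person would: the job done as asked, in the order asked, and still so for the second after the job is handed in, with the robot touching nothing.
It also fails if it takes over 72 s, if anything falls off the work surface, if the arm or the gripper's body presses on something with over 40 N, if the wrist force passes 120 N, or if a joint passes its speed limit or range.

## Working session

There is one attempt and no reset: what is moved stays moved. The work goes in short steps, each a Python script; the robot and the scene stay as the last script left them, time stands still between calls to the robot, and variables do not carry over. Pictures are saved under pics/ and viewed, at most 10 in all, crops included, and the job is handed in when it is done.

```bash
mkdir -p pics; ls; python3 - <<'E'
from rig import arm
import cv2,numpy as np
np.set_printoptions(precision=4,suppress=True)
for n in("scene","top"):
    im=arm.snapshot(n); cv2.imwrite(f"pics/{n}0.png",im[:,:,::-1]); 
    c=arm.get_calibration(n);print(n,c["intrinsics"],c["cam_to_world"])
print(arm.grip_depth,arm.current_tool_rot(),arm.current_t())
E
```

```text
pics
scene [[359.0649   0.     252.5726]
 [  0.     359.0649 191.6259]
 [  0.       0.       1.    ]] [[ 0.769   0.3463 -0.5373  1.0771]
 [ 0.6391 -0.4014  0.656  -0.5846]
 [ 0.0115 -0.8479 -0.53    0.5949]
 [ 0.      0.      0.      1.    ]]
top [[414.459    0.     257.7522]
 [  0.     414.459  186.3616]
 [  0.       0.       1.    ]] [[-0.0065 -0.9958  0.0914  0.4925]
 [-0.9998  0.0083  0.0195  0.0293]
 [-0.0201 -0.0912 -0.9956  1.1903]
 [ 0.      0.      0.      1.    ]]
0.0188 [[ 0.9044  0.4267 -0.0004]
 [ 0.4267 -0.9044  0.001 ]
 [ 0.0001 -0.0011 -1.    ]] 0.1
```

View pics/scene0.png

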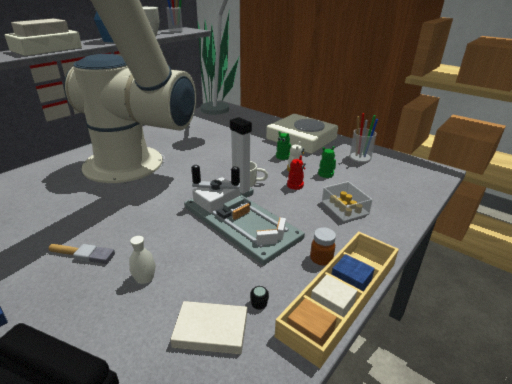

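View pics/top0.png

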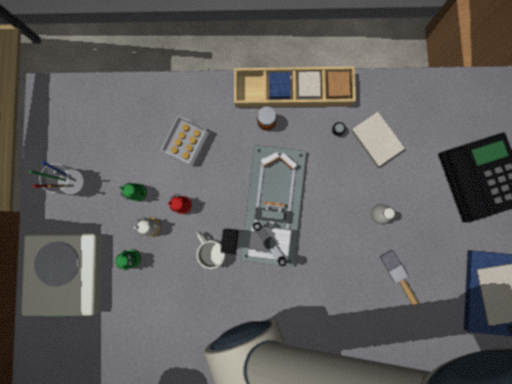

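The scene view shows the white owl at about (296,155) between green and red look-alikes. In the top view it is at (148,227), with the cradle spanning (245-305, 147-265), the V at (280,160), the crank at (269,243) and the column at (230,240). I'll enlarge the area.

```bash
python3 - <<'E'
import cv2,numpy as np
t=cv2.imread("pics/top0.png");s=cv2.imread("pics/scene0.png")
a=cv2.resize(t[140:275,190:315],None,fx=4.4,fy=4.4,interpolation=cv2.INTER_CUBIC)
b=cv2.resize(t[175:280,110:200],None,fx=2.6,fy=2.6,interpolation=cv2.INTER_CUBIC)
c=cv2.resize(s[125:200,270:345],None,fx=3.1,fy=3.1,interpolation=cv2.INTER_CUBIC)
W=np.zeros((600,800,3),np.uint8);W[:a.shape[0],:a.shape[1]]=a;W[:b.shape[0],560:560+b.shape[1]]=b;W[300:300+c.shape[0],560:560+c.shape[1]]=c
cv2.imwrite("pics/z0.png",W)
E
```

```text
(no output)
```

View pics/z0.png

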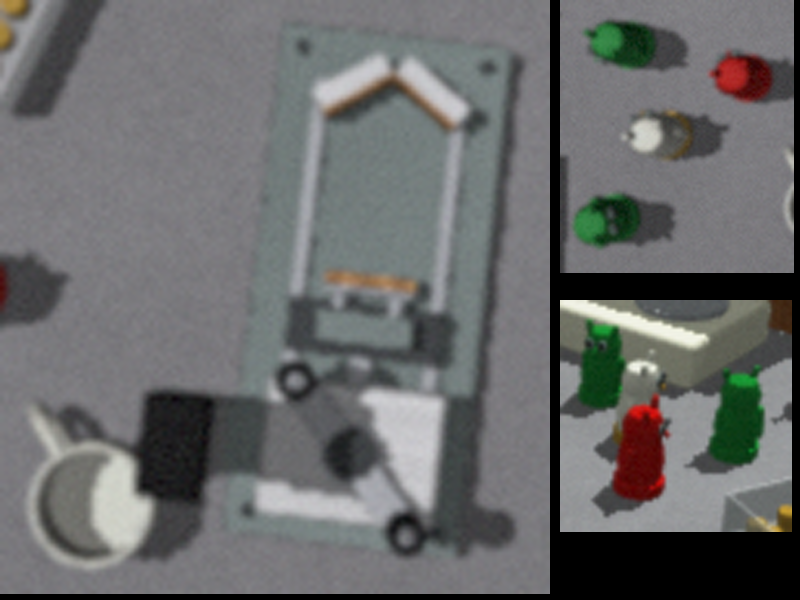

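The crop shows the plate corners at crop (283,22), (513,48), (228,527) and (460,550), and the handle tops at (297,380) and (407,535). The pad cork runs (327,278)–(417,287). The owl's head is at crop (645,133) and the right edge of its foot at (690,133).

```bash
cat > h.py <<'E'
from rig import arm
import numpy as np, cv2
np.set_printoptions(precision=4,suppress=True)
def ray(n,uv,z):
    c=arm.get_calibration(n);K=c["intrinsics"];T=np.array(c["cam_to_world"])
    d=T[:3,:3]@np.linalg.solve(K,[uv[0],uv[1],1.]);o=T[:3,3]
    return o+d*(z-o[2])/d[2]
def proj(n,p):
    c=arm.get_calibration(n);T=np.linalg.inv(c["cam_to_world"]);q=c["intrinsics"]@(T[:3,:3]@np.array(p)+T[:3,3]);return q[:2]/q[2]
E
python3 - <<'E'
from h import *
k=lambda u,v,f=4.4,ox=190,oy=140:(ox+(u+.5)/f-.5,oy+(v+.5)/f-.5)
C=[ray("top",k(*p),.02) for p in [(283,22),(513,48),(228,527),(460,550)]]
C=np.array(C);print(C)
print([np.linalg.norm(C[a]-C[b]) for a,b in((0,1),(2,3),(0,2),(1,3))])
cen=C.mean(0);ex=(C[2]+C[3]-C[0]-C[1]);ex/=np.linalg.norm(ex);print("cen",cen,"ex",ex,np.degrees(np.arctan2(ex[1],ex[0])))
e2=C[0]+C[2]-C[1]-C[3];print("ey-check",e2/np.linalg.norm(e2))
H=[ray("top",k(*p),.13) for p in[(297,380),(407,535)]];print("handles",H,np.linalg.norm(H[0]-H[1]),"axis",(H[0]+H[1])/2)
print("axis hub",ray("top",k(350,455),.08))
P=[ray("top",k(*p),.05) for p in[(327,273),(417,282)]];print("pad top face",P,np.linalg.norm(P[0]-P[1]))
V=[ray("top",k(*p),.052) for p in[(325,115),(393,78),(457,128)]];print("V cork",V,np.linalg.norm(V[0]-V[2]))
ko=lambda u,v:k(u-560,v,2.6,110,175)
for p,z in[((645,133),.085),((690,133),.01),((678,110),.014),((678,158),.014)]:print(p,ray("top",ko(*p),z))
print("scene head",ray("scene",k(640-560,378-300,3.1,270,125),.075))
t=arm.snapshot("top");hsv=cv2.cvtColor(t,cv2.COLOR_RGB2HSV)
sub=np.zeros(t.shape[:2],np.uint8);sub[213:241,130:168]=1
m=((hsv[...,2]>150)&(sub>0));v,u=np.nonzero(m);print(u.min(),u.max(),v.min(),v.max(),u.mean(),v.mean())
m=((hsv[...,1]>70)&(sub>0));v,u=np.nonzero(m);print("brass",u.min(),u.max(),v.min(),v.max(),len(u))
E
```

```text
[[ 0.72    0.0623  0.02  ]
 [ 0.7014 -0.0867  0.02  ]
 [ 0.3955  0.0991  0.02  ]
 [ 0.3804 -0.0478  0.02  ]]
[np.float64(0.15019895452666912), np.float64(0.14761966593304532), np.float64(0.32664716086422646), np.float64(0.32337810545456175)]
cen [0.5493 0.0067 0.02  ] ex [-0.9932  0.1165  0.    ] 173.3080693024771
ey-check [0.1133 0.9936 0.    ]
handles [array([0.4885, 0.0523, 0.13  ]), array([ 0.3995, -0.0103,  0.13  ])] 0.108748356709242 axis [0.444 0.021 0.13 ]
axis hub [0.443  0.0217 0.08  ]
pad top face [array([0.5547, 0.0348, 0.05  ]), array([ 0.5487, -0.0214,  0.05  ])] 0.056511191025988707
V cork [array([0.6542, 0.0353, 0.052 ]), array([ 0.6773, -0.0078,  0.052 ]), array([ 0.6452, -0.0476,  0.052 ])] 0.08335367862721882
(645, 133) [0.4907 0.3597 0.085 ]
(690, 133) [0.4902 0.3325 0.01  ]
(678, 110) [0.5154 0.3451 0.014 ]
(678, 158) [0.4632 0.3442 0.014 ]
scene head [0.4896 0.3577 0.075 ]
134 148 221 233 142.35294117647058 226.69747899159663
brass 150 160 218 235 64
```

The measurements agree with the given sizes. The owl is at (0.490, 0.360), the crank axis at (0.444, 0.021), the seat at about (0.645, -0.004), and crank angle is about 0.73 rad with handle_a on the near side. Next I pick up the owl.

```bash
cat >> h.py <<'E'
def Rd(deg):
    a=np.radians(deg);y=np.array([np.cos(a),np.sin(a),0]);z=np.array([0,0,-1.]);return np.c_[np.cross(y,z),y,z]
ax=np.array([.444,.021]);seat=np.array([.645,-.0043]);exy=np.array([-.9932,.1165]);eyy=np.array([-.1165,-.9932])
E
python3 - <<'E'
from h import *
R=Rd(72)
arm.move_l([.267,-.565,.30]); arm.move_to([.490,.3595,.26],R); arm.grip(.075)
arm.move_l([.490,.3595,.09]);arm.move_l([.490,.3595,.041],feed=.08)
arm.grip(.03);print(arm.current_width(),arm.current_grasp_force(),arm.current_force(),arm.current_t())
arm.move_l([.490,.3595,.06],feed=.08)
print(arm.current_width(),arm.current_force())
cv2.imwrite("pics/s1.png",cv2.resize(arm.snapshot("scene")[60:220,170:380,::-1],None,fx=3,fy=3))
E
```

```text
0.04438234882506845 29.612605613074265 [ 0.1312 -0.002   0.8473] 7.2833
0.04486537419776687 [ 0.8077  0.3783 -3.3611]
```

View pics/s1.png

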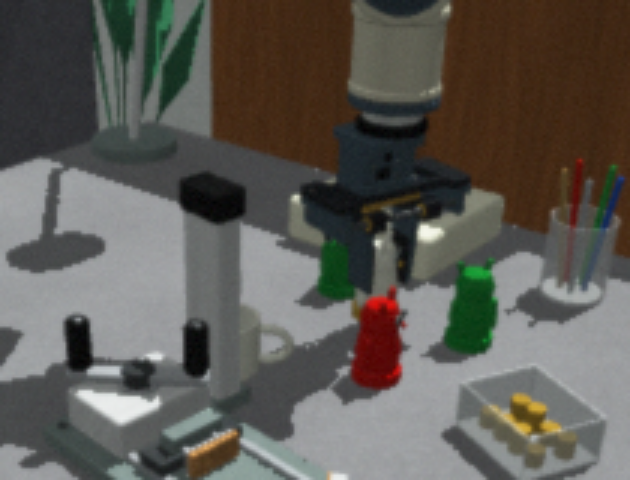

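The picture shows the gripper's fingers either side of the white owl at about (390,265), with its foot visible at (355,305) and the look-alikes undisturbed. The wrist carries about 3 N, which fits the owl's weight. Now I carry it over and set it down.

```bash
python3 - <<'E'
from h import *
p=seat+.012*exy; print(p)
arm.move_l([.490,.3595,.26],feed=.25)
arm.move_l([.62,.25,.26],feed=.3); arm.move_l([*p,.26],feed=.3)
print(arm.current_width())
arm.move_l([*p,.10],feed=.15); arm.move_l([*p,.066],feed=.05); arm.sleep(.3)
f0=arm.current_force()[2];z=.066
while z>.052:
    z-=.0007;arm.move_l([*p,z],feed=.02);f=arm.current_force()[2]
    if f-f0>2.0:break
print(z,f0,f,arm.current_width(),arm.current_t())
cv2.imwrite("pics/s2.png",cv2.resize(arm.snapshot("scene")[130:260,170:330,::-1],None,fx=4,fy=4))
E
```

```text
[ 0.6331 -0.0029]
0.04452646552941069
0.06039999999999998 -2.234587738037139 8.698997457550782 0.045072152983262434 14.7333
```

View pics/s2.png

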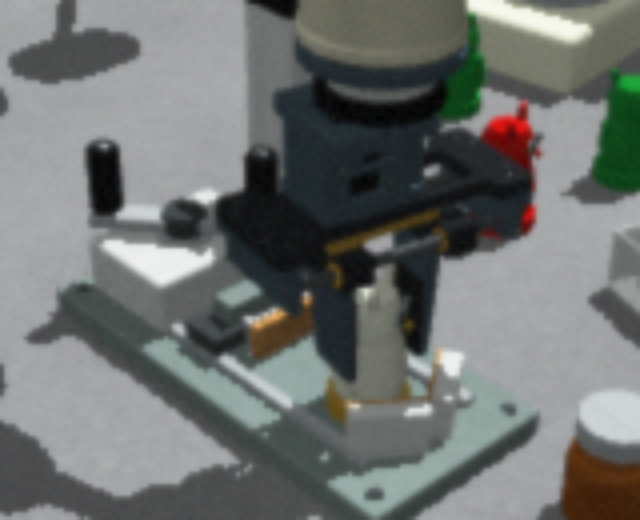

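The owl is standing on the plate at about (375,395), just in front of the V. I'll release it and start cranking in stages on handle_a.

```bash
cat >> h.py <<'E'
RC=Rd(-6.7)
def hp(deg):
    a=np.radians(deg);return ax+.055*(np.cos(a)*exy+np.sin(a)*eyy)
def crank(a0,a1,feed=.12):
    """take the handle standing at a0, wind to a1 (deg, cradle frame), let go, rise"""
    p=hp(a0);arm.move_to([*p,.165],RC);arm.grip(.048);arm.move_l([*p,.089],feed=.15);arm.grip(.015)
    print("w",arm.current_width());fm=0
    n=int(np.ceil((a1-a0)/15))
    for a in np.linspace(a0,a1,n+1)[1:]:
        arm.move_l([*hp(a),.089],feed=feed);f=arm.current_force();fm=max(fm,np.hypot(f[0],f[1]))
        if fm>50: print("force!",a,f);break
    print("at",a,"fmax",fm,"f",arm.current_force(),"w",arm.current_width(),arm.current_ee_pos(),hp(a))
    arm.grip(.048);arm.move_l([*hp(a),.165],feed=.25);print("t",arm.current_t())
E
python3 - <<'E'
from h import *
p=arm.current_ee_pos();arm.move_l([p[0],p[1],.0608],feed=.02)
arm.grip(.075);arm.move_l([p[0],p[1],.19],feed=.2)
d=(ray("top",proj("top",[.4,0,.1]),.1))
crank(41.8,190)
arm.move_l([.5,-.2,.3],feed=.35)
cv2.imwrite("pics/t3.png",cv2.resize(arm.snapshot("top")[140:275,190:325,::-1],None,fx=4.4,fy=4.4,interpolation=cv2.INTER_CUBIC))
print(arm.current_t())
E
```

```text
w 0.023489978430094826
at 190.0 fmax 16.930934256416133 f [-6.4629  1.4447 13.9494] w 0.023710115210023662 [0.4973 0.025  0.0892] [0.4989 0.0242]
t 23.1333
24.0833
```

View pics/t3.png

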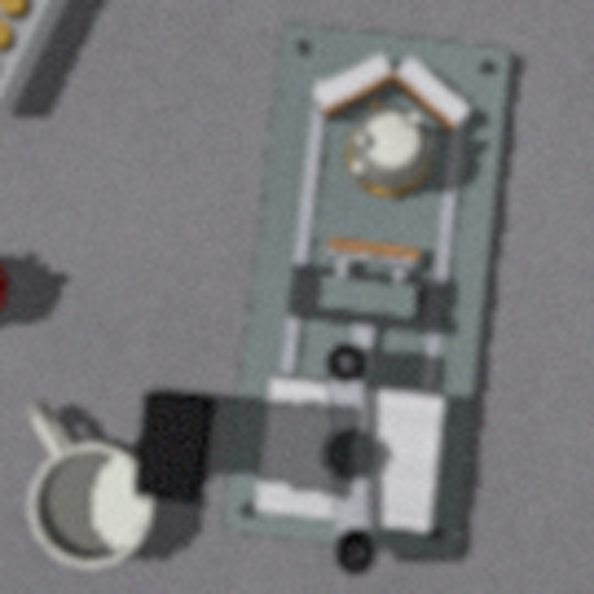

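The owl stands clear of the V at (388,150) and the pad has advanced. The handle tops are now at (346,361) and (355,552). I'll work out the angle from those and continue with handle_b, then handle_a again.

```bash
cat >> h.py <<'E'
def ang(pa,pb):
    k=lambda p:(190+(p[0]+.5)/4.4-.5,140+(p[1]+.5)/4.4-.5)
    A,B=[ray("top",k(p),.13)[:2] for p in(pa,pb)];d=A-B
    return np.degrees(np.arctan2(d@eyy,d@exy)),(A+B)/2,np.linalg.norm(d)
E
python3 - <<'E'
from h import *
a,c,l=ang((346,361),(355,552));print(a%360,c,l)
a%=360
assert abs(a-190)<8
s=a-180
crank(s,190)
crank(10,190)
arm.move_l([.5,-.2,.3],feed=.35)
cv2.imwrite("pics/t4.png",cv2.resize(arm.snapshot("top")[140:275,190:325,::-1],None,fx=4.4,fy=4.4,interpolation=cv2.INTER_CUBIC))
print(arm.current_t())
E
```

```text
188.89035797814014 [0.4447 0.0217] 0.109289134753748
w 0.02370990762226203
at 190.0 fmax 10.738962216253181 f [-6.845   2.1195 13.3984] w 0.022879804672330376 [0.4972 0.025  0.0892] [0.4989 0.0242]
t 30.9167
w 0.02329818991061332
at 190.0 fmax 16.581504423860004 f [-6.0152  1.7235 13.8721] w 0.02340407042786996 [0.4973 0.0252 0.0892] [0.4989 0.0242]
t 37.025
37.975
```

View pics/t4.png

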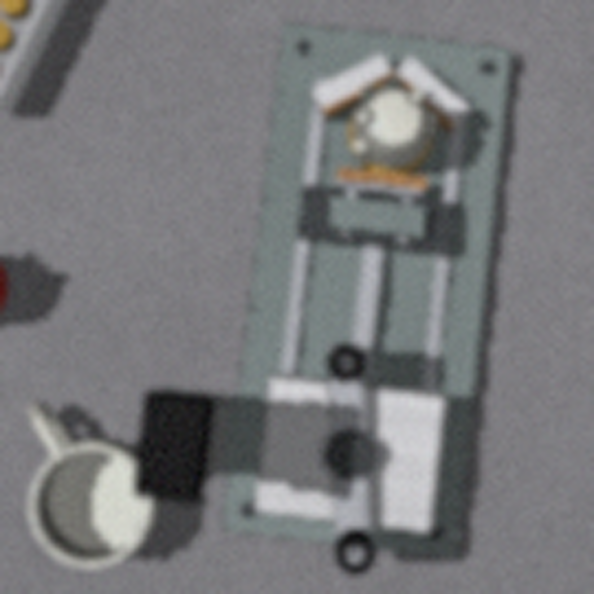

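The owl is in the V at (390,125) with the pad against it, and the handles are back at 190°. By crank angle the spring has given about 3.7 mm, so I'll check that from the cork's displacement and the carriage edge.

```bash
python3 - <<'E'
from h import *
k=lambda u,v:(190+(u+.5)/4.4-.5,140+(v+.5)/4.4-.5)
def an(f,r0,r1):
    im=cv2.imread(f)[:595,:550];h=cv2.cvtColor(im,cv2.COLOR_BGR2HSV)
    m=((h[...,0]>5)&(h[...,0]<22)&(h[...,1]>110)&(h[...,2]>100)).astype(np.uint8);m[:r0]=0;m[r1:]=0
    m=cv2.morphologyEx(m,cv2.MORPH_OPEN,np.ones((5,5)));v,u=np.nonzero(m);c=ray("top",k(u.mean(),v.mean()),.045)[:2]
    print(f,"cork s",-c@exy*1e3,u.min(),u.max(),v.min(),v.max())
an("pics/z0.png",255,300);an("pics/t3.png",225,265);an("pics/t4.png",160,195)
# carriage: shift of the block (dark ends) between pictures, along the guide
g=[cv2.imread(f)[:595,:550].mean(2).astype(np.float32) for f in("pics/z0.png","pics/t3.png","pics/t4.png")]
def match(a,b,y0,y1,x0,x1,Y0,Y1):
    r=cv2.matchTemplate(b[Y0:Y1,x0-25:x1+35],a[y0:y1,x0:x1],cv2.TM_CCOEFF_NORMED);_,s,_,q=cv2.minMaxLoc(r)
    p=k(x0,y0);w=k(x0-25+q[0],Y0+q[1]);d=ray("top",w,.04)-ray("top",p,.04);print("carriage moved mm",-d[:2]@exy*1e3,"score",s)
match(g[0],g[1],292,362,282,455,230,345);match(g[1],g[2],262,325,284,460,170,280)
print(ang((346,361),(355,552)))
E
```

```text
pics/z0.png cork s 545.231209772356 338 401 275 286
pics/t3.png cork s 565.9424822839406 344 391 243 252
pics/t4.png cork s 613.3481730094913 359 415 165 182
carriage moved mm 20.99976420916064 score 0.9674068689346313
carriage moved mm 49.860282037998545 score 0.9350919723510742
(np.float64(-171.10964202185986), array([0.4447, 0.0217]), np.float64(0.109289134753748))
```

The images agree: the carriage moved 50 mm and the pad about 47 mm, so about 3 mm of give. The last stage winds handle_b from 9° to 40.5°.

```bash
python3 - <<'E'
from h import *
crank(9.2,40.5,feed=.08)
arm.move_l([.5,-.2,.3],feed=.35)
cv2.imwrite("pics/t5.png",cv2.resize(arm.snapshot("top")[140:275,190:325,::-1],None,fx=4.4,fy=4.4,interpolation=cv2.INTER_CUBIC))
s=cv2.resize(arm.snapshot("scene")[130:260,170:310,::-1],None,fx=4,fy=4);cv2.imwrite("pics/s5.png",s)
print(arm.current_t())
E
```

```text
w 0.02320906214877036
at 40.5 fmax 11.862234079494469 f [-8.5355 -7.3712 11.5542] w 0.02378007478423192 [ 0.3969 -0.0101  0.0892] [ 0.3983 -0.0096]
t 42.275
43.25
```

View pics/t5.png

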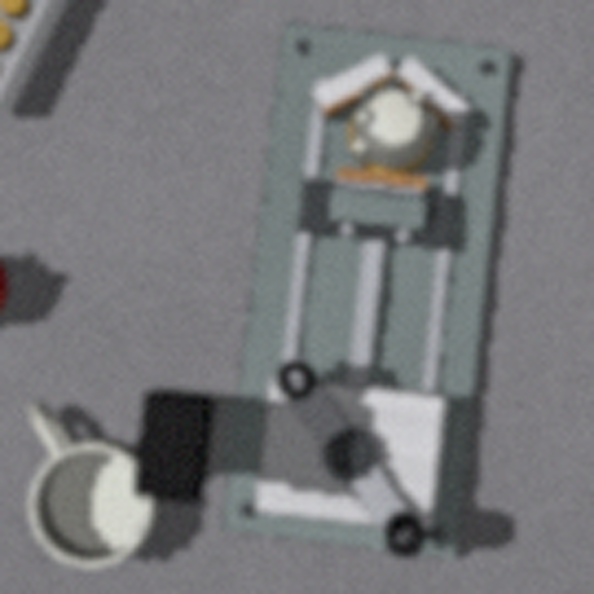

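View pics/s5.png

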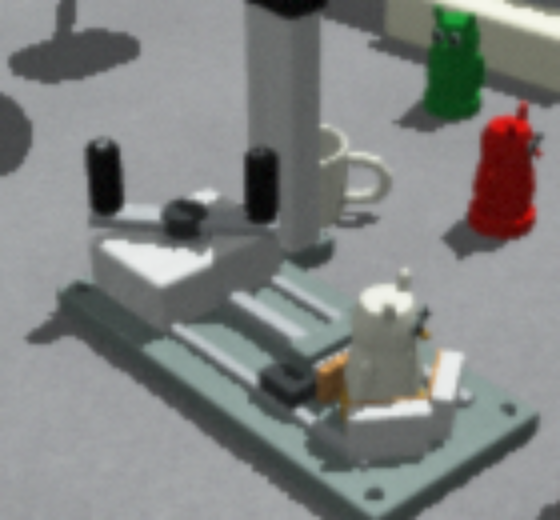

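The owl is upright in the V at (390,125) and has not moved since the previous stage. The pad is against its foot, and the handles at (297,379) and (405,535) make about 1.5 turns from the start, which is about 8 mm of spring give. The arm is clear, so I'll hand it in.

```bash
python3 -c "
from h import *
print(np.radians(ang((405,535),(297,379))[0]+540)*.008-.073);print(arm.sign_off())"
```

```text
0.008143068336429318
the job is handed in; nothing more can be done
None
```

The owl stands upright on the cradle's base plate, pressed home into the V with the pad's spring compressed about 8.1 mm (worked out from the crank angle), and the job was handed in with the arm clear at about 43 s.

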